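# Start the star knob of a board clamp cleanly and clamp the board

### The job

Clamp the circuit board. Swing the clamp's strap over it, against the stop pin; the star knob only stands on top of its stud with the thread not started, so keep it resting on the thread and turn it backwards (anticlockwise) until it drops with a click, then forwards until the strap holds the board snugly, not crushed. Let go, and leave everything else where it is.

Things in the scene. Friction and masses are not known exactly. Their poses are not given: they have to be found in the camera images.
- fixture: Board fixture, fixed on the bench: bare aluminium plate 200 (x) x 150 (y) x 12 mm. Origin: centre of its underside, z up. A vertical threaded stud stands at x -60, y 0; the circuit board lies flat in a plastic nest on the +x part; a steel stop pin (8 mm thick, top at z 44 mm) stands at x -20, y -18.
- stud_tip (a point): Centre of the stud's tip, 72 to 75 mm above the bench, inside the knob, on the axis about which strap and knob turn: a smooth pilot above a right-hand coarse two-start thread, 22 mm thick, 16 mm per turn (clockwise from above = down). The thread's starts are hidden in the knob: turned back by 55 to 100 degrees it climbs up to 4 mm, then drops up to 8 mm; from there it is some 110 to 210 degrees forwards to a snug clamp.
- knob_grip (a point): Loose black six-lobed star knob, 90 g, set on the stud with 1 mm of side play: centre of its lobed head, on its axis, z up. Head 24 mm high (12 mm above to 12 mm below), 54 mm across opposite lobes, 49 mm across the flats between lobes; a lobe points along its x. Below it a boss 34 mm thick and 20 mm long, its underside 32 mm below this point, which comes to press on the strap.
- strap_end (a point): Top of the dark steel strap above its rubber foot, 70 mm from the stud axis. The strap is 28 mm wide, 10 mm thick, ends 10 mm beyond this point; a spring holds it up, top 43 mm above the bench, foot 2 mm clear of the board. The knob presses it down against 2 to 5 N of spring, then the force on the board climbs some 15 to 30 N per rad of knob turn; 5 to 35 N is snug, and at 15 N a twist of about 0.1 Nm stays in the fingers.
- swing (a joint): Swing of the strap about the stud, rad: 0 = home, foot over the board and strap against the stop pin (strap along fixture +x); grows anticlockwise seen from above, to 1.25. Light friction (under 1 N at the strap's end); stays where it is left.
- board_center (a point): Loose green circuit board 110 x 100 x 3 mm lying in its nest, centre of its top face, 25 mm above the bench.
- jar_mid (a point): Bystander: white flux jar 44 mm thick, 50 mm high, its centre.
- driver_grip (a point): Bystander: black screwdriver 160 mm long lying on the bench, its handle.
- tray_mid (a point): Bystander: grey divided parts tray 100 x 70 x 22 mm, its centre.

How it is judged:
By the outcome, as a careful person would: the job done as asked, in the order asked, and still so for the second after the job is handed in, with the robot touching nothing.
It also fails if it takes over 69 s, if anything falls off the work surface, if the arm or the gripper's body presses on something with over 40 N, if the wrist force passes 120 N, or if a joint passes its speed limit or range.

### The arm

A 7-joint arm with a two-finger parallel gripper is mounted at the origin on the work surface. World frame = base frame: x ahead of the robot, y to its left, z up, the work surface at z = 0. Lengths are in m, angles in rad, forces in N, time in s.
With the tool pointing down it reaches from about 0.425 to 0.825 m from the base axis. Payload 3.6 kg.
Tool frame: the origin (TCP) lies midway between the tips of the shut fingers; the grasp point (between the pads) lies arm.grip_point_offset behind it (arm.grip_point_offset is the distance from the TCP to the grasp point, in m); z points along the fingers, y is the direction in which the jaws open and shut (so a half turn about z gives the same grasp; the last joint's range is limited). The gripper opens to 85 mm and grips with 20 to 120 N. Pads are 22 mm wide; open, the fingers measure 114 mm over their backs; the gripper's body (76 mm by 85 mm) begins 54 mm behind the grasp point. The pads swing forward as they close: fully open they stand 13 mm farther back than shut.
Start: joints at [-1.284, 0.615, -0.013, 1.423, 0.008, 1.103, -0.04], TCP at [0.201, 0.618, 0.231] pointing down, gripper open.
Joint ranges: [-3.12, 3.12], [-0.3, 2.06], [-1.34, 1.32], [0.26, 2.42], [-1.36, 4.5], [0.01, 1.98], [-2.84, 2.84]. Speed limits (rad/s): [2.79, 2.79, 3.14, 3.14, 3.14, 3.14, 3.14].

### API

Orientations are given as a unit quaternion [x, y, z, w].
In Python, from workcell import arm gives the robot as it stands.
- The arm moves only by the shell command python3 -m creep 'ROWS' [OPENING]. ROWS is JSON, a list of rows, each a list of 6 numbers: the shift along the tool's x, y, z in m, then the turn, a rotation vector about the tool's x, y, z in degrees. A call has 1 to 8 rows; each row is the pose to reach, as a shift and turn from the pose commanded when the call began, along the tool's axes at that moment; what a row does not reach only later rows make up. A row lasts 1/10 s, in which the tool goes at most 50 mm and 8.59 degrees, less where a joint would pass 70% of its speed; a pose out of reach is approached as far as the arm can. A call with a gripper value outside its range is refused whole. OPENING is the opening, from 0 (shut) to 1 (fully open), set as the call begins (- or left out, the last holds). The fingers move at their own pace and stop on an object; the grip force is fixed at half the most. Time passes only in rows, so rows that repeat a pose let the fingers close. It gives the time, the measured TCP pose, the force and the opening at its end, in the units of the state.
- arm.get_state(): the state, without advancing time (a new reading comes with each control period).
- arm.read_camera(name): name is "scene" or "side" or "wrist"; returns a dict with "image" (384x512x3 uint8, red, green, blue), "range_z" (384x512 float32, m along the optical axis (not along the pixel's ray), 0 where there is no reading), "fx", "fy", "cx", "cy" (pixels), "view" (4x4, takes a point from world to camera coordinates). Camera axes: x right, y down, z forward; pixel columns grow to the right and rows downward; lengths in m; the calibration is good to about 2 mm. A picture is of the moment at which its call begins.
- arm.finish_job(): hands the job in, once; it reports no verdict.
Trained networks look in a picture, given as the dict that the camera call returned (one of the last four; its "shot" number tells which), for a name from the list of things; names that differ only in an ending like _2 or _b are one class to them, and where a whole thing is asked for, a point or a joint stands for the part that bears it (a point fixed in the world has none). Each returns a list of dicts, best first, with "p" (0 to 1); they miss things now and then, are a little off and sometimes report something else, mostly with a low value. They report only what shows in the picture. A call takes as long as a camera call.
- arm.find_in(picture, target): "box" ([left, top, width, height] in pixels, round what is visible of it).
The state is a dict: "time": time; "joints": joint angles; "dq": joint speeds; "tau": joint torques, N m; "position": TCP position; "orientation": TCP orientation; "force": force on the tool from outside, world axes, zero at the start; "wrist_torque": the same for the moment, N m; "finger_gap": opening from 0.0 (shut) to 1.0 (fully open).
Only numpy, scipy, OpenCV 4.12 (cv2) and the standard library are available. Lean on these libraries where they do the work, as an engineer would, in place of code of your own. Each camera call takes 0.05 s, during which the arm holds its last target. There are 200 camera calls.

## Working session

There is one attempt and no reset: what is moved stays moved. The work goes in short steps, Python scripts to look and compute and a shell command to move; the robot and the scene stay as the last step left them, time stands still between calls to the robot, and variables do not carry over. Pictures are saved under pics/ and viewed, about 8 in all and at most 12, crops included, and the job is handed in when it is done.

```bash
mkdir -p pics; ls
cat > h.py <<'E'
import numpy as np, cv2
from workcell import arm
def w(p,u,v,z=None):
    z=p["range_z"][int(v),int(u)] if z is None else z
    c=np.array([(u-p["cx"])/p["fx"]*z,(v-p["cy"])/p["fy"]*z,z,1])
    return (np.linalg.inv(p["view"])@c)[:3]
def wz(p,u,v,h):
    V=np.linalg.inv(p["view"]); d=V[:3,:3]@np.array([(u-p["cx"])/p["fx"],(v-p["cy"])/p["fy"],1]); o=V[:3,3]
    return o+d*(h-o[2])/d[2]
def save(p,n,box=None,s=1):
    im=p["image"][...,::-1]
    if box: l,t,r,b=box; im=im[t:b,l:r]
    cv2.imwrite("pics/"+n,cv2.resize(im,None,fx=s,fy=s))
E
python3 - <<'E'
from h import *
print(arm.get_state(), arm.grip_point_offset)
for c in ["scene","side"]:
    p=arm.read_camera(c); save(p,c+"0.png")
    print(c,np.linalg.inv(p["view"])[:3,3])
    for t in ["fixture","knob_grip","strap_end","board_center","jar_mid","driver_grip","tray_mid"]:
        for d in arm.find_in(p,t)[:1]:
            l,tt,ww,h=d["box"]; print(t,round(d["p"],2),np.round(d["box"]),np.round(w(p,l+ww/2,tt+h/2),3))
E
```

```text
pics
{'time': 0.0, 'joints': array([-1.28353099,  0.61592667, -0.01264631,  1.42493724,  0.00812382,
        1.10341194, -0.04039606]), 'dq': array([ 1.95292668e-04,  2.15436552e-04, -1.27493345e-04, -8.17763815e-05,
        8.10608422e-05,  1.22399303e-03, -7.47006881e-04]), 'tau': array([-8.00154103e-04, -4.69210482e+01,  2.59061884e-01, -1.71040660e+01,
        1.00028122e-02,  9.69118351e-03, -2.45163143e-07]), 'position': array([0.2003574 , 0.6175234 , 0.23012054]), 'orientation': array([ 1.56187461e-01,  9.87726553e-01, -1.30339732e-03, -1.84149787e-04]), 'force': array([0.26356459, 0.29059276, 0.48841731]), 'wrist_torque': array([-0.01063668,  0.01555345, -0.0050192 ]), 'finger_gap': 0.9981242621801486} 0.0187
scene [1.03635285 0.57578417 0.57157169]
fixture 0.9 [184. 184. 102.  67.] [0.591 0.011 0.022]
knob_grip 0.71 [242. 165.  23.  28.] [ 0.516 -0.016  0.079]
strap_end 0.81 [243. 188.  23.  28.] [0.537 0.011 0.039]
board_center 0.78 [197. 200.  61.  38.] [0.613 0.01  0.026]
jar_mid 0.66 [281. 227.  23.  30.] [0.571 0.167 0.042]
driver_grip 0.78 [156. 180.  41.  36.] [ 0.644 -0.148  0.013]
tray_mid 0.95 [311. 192.  40.  38.] [0.402 0.127 0.016]
side [ 0.08543824 -0.3547882   0.44771394]
fixture 0.93 [227. 203. 118.  86.] [ 0.509 -0.052  0.042]
knob_grip 0.68 [262. 207.  32.  38.] [ 0.488 -0.049  0.092]
strap_end 0.78 [256. 221.  35.  36.] [ 0.482 -0.045  0.069]
board_center 0.75 [281. 201.  50.  41.] [ 0.612 -0.021  0.023]
jar_mid 0.98 [208. 187.  22.  34.] [0.544 0.141 0.03 ]
driver_grip 0.91 [368. 223.  23.  58.] [ 0.616 -0.167  0.025]
tray_mid 0.17 [263. 206.  33.  38.] [ 0.493 -0.05   0.092]
```

Run:
```python
import cv2,numpy as np
a=cv2.imread("pics/scene0.png")[150:270,140:360]; b=cv2.imread("pics/side0.png")[170:300,190:410]
cv2.imwrite("pics/v1.png",np.vstack([cv2.resize(a,(550,300),interpolation=2),cv2.resize(b,(506,299),interpolation=2) if 0 else cv2.resize(b,(550,300),interpolation=2)]))
```

```text
(no output)
```

View pics/v1.png

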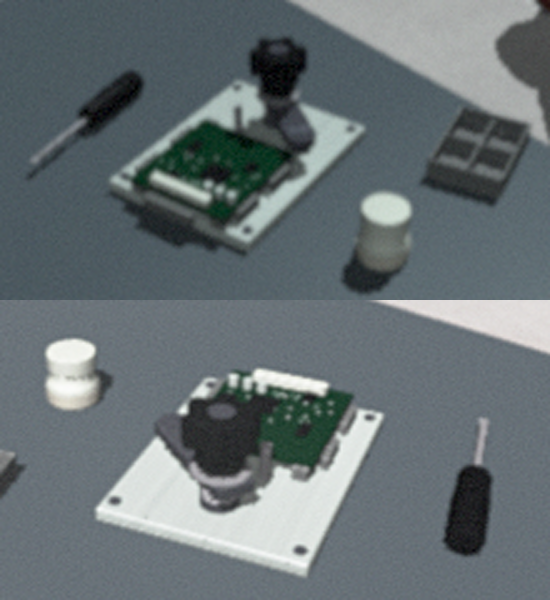

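```bash
python3 -m creep '[[-0.245,-0.26,0,0,0,0],[-0.245,-0.26,0,0,0,0],[-0.245,-0.26,0,0,0,0],[-0.245,-0.26,0,0,0,0],[-0.245,-0.26,0,0,0,0],[-0.245,-0.26,0,0,0,0],[-0.245,-0.26,0,0,0,0],[-0.245,-0.26,0,0,0,0]]'
python3 -c "
from h import *
print(arm.get_state()['joints'])"
```

```text
time: 1.6
position: [0.3567, 0.2884, 0.2317]
orientation: [0.162, 0.987, -0.002, 0.001]
force: [-0.2, 1.1, -0.2]
finger_gap: 0.996
[-0.75280965  0.32152615  0.02988091  1.95048665 -0.00719681  0.87090281
  0.52553729]
```

```bash
python3 -m creep '[[-0.23,-0.24,-0.05,0,0,0],[-0.23,-0.24,-0.05,0,0,0],[-0.23,-0.24,-0.05,0,0,0],[-0.23,-0.24,-0.05,0,0,0],[-0.23,-0.24,-0.05,0,0,0],[-0.23,-0.24,-0.05,0,0,0],[-0.23,-0.24,-0.05,0,0,0],[-0.23,-0.24,-0.05,0,0,0]]'
python3 - <<'E'
from h import *
print(arm.get_state()['joints'])
p=arm.read_camera("wrist"); save(p,"w1.png",s=1.5)
print(p["view"])
for t in ["fixture","knob_grip","strap_end","board_center","swing"]:
    for d in arm.find_in(p,t)[:1]:
        l,tt,ww,h=d["box"]; print(t,round(d["p"],2),np.round(d["box"]),np.round(w(p,l+ww/2,tt+h/2),3))
E
```

```text
time: 2.4
position: [0.5005, -0.01, 0.2823]
orientation: [0.161, 0.987, -0.002, 0.002]
force: [0.4, 1.1, 0.6]
finger_gap: 0.999
[-0.14513657  0.33063917  0.16342904  1.77525855 -0.0571584   1.03646709
  1.28544735]
[[ 0.31798622  0.94809425 -0.00143617 -0.14945918]
 [ 0.89660951 -0.30022541  0.32550898 -0.51064544]
 [ 0.30818201 -0.10479505 -0.94553786  0.27227715]
 [ 0.          0.          0.          1.        ]]
fixture 0.84 [188. 100. 154. 160.] [ 0.549 -0.019  0.012]
knob_grip 0.8 [223. 141.  44.  50.] [ 0.501 -0.029  0.092]
strap_end 0.81 [231. 147.  74.  28.] [ 0.517 -0.004  0.043]
board_center 0.89 [240. 178. 100.  81.] [ 0.612 -0.002  0.027]
swing 0.91 [238. 142.  65.  30.] [ 0.512 -0.     0.042]
```

View pics/w1.png

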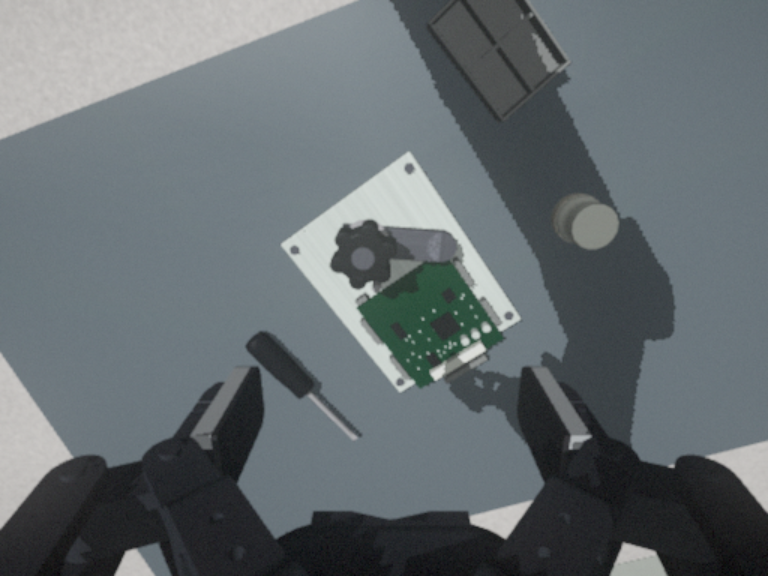

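Run:
```python
from h import *
p=arm.read_camera("wrist")
s=1.5
C=[wz(p,u/s,v/s,0.012)[:2] for u,v in [(409,152),(282,243),(400,391),(521,320)]]
print(np.round(C,3)); c=np.mean(C,0); print("centre",c)
d=(C[2]+C[3]-C[0]-C[1]); yaw=np.arctan2(d[1],d[0]); R=np.array([[np.cos(yaw),-np.sin(yaw)],[np.sin(yaw),np.cos(yaw)]]); print("yaw",np.degrees(yaw),"stud",c+R@[-.06,0],"pin",c+R@[-.02,-.018])
D=p["range_z"]
# cloud
v,u=np.mgrid[80:290,170:360]; z=D[80:290,170:360]
P=np.stack([(u-p["cx"])/p["fx"]*z,(v-p["cy"])/p["fy"]*z,z,np.ones_like(z)],-1)@np.linalg.inv(p["view"]).T
P=P[...,:3].reshape(-1,3); P=P[z.ravel()>0]
k=P[(P[:,2]>.085)&(P[:,2]<.12)]; print("knob n",len(k),"z",np.percentile(k[:,2],[50,95]),"mid",(k.min(0)+k.max(0))/2,k.mean(0))
t=P[(P[:,2]>.036)&(P[:,2]<.048)]; f=(t[:,:2]-c)@R
m=(abs(f[:,0]+.03)<.06)&(f[:,1]>0.02); q=f[m]; print("strap n",len(q))
a=q-[-.06,0]; r=np.hypot(*a.T); print("r max",np.percentile(r,98)); print("swing",np.degrees(np.arctan2(*a[r>.04].mean(0)[::-1])))
b=P[(P[:,2]>.028)&(P[:,2]<.036)]; fb=(b[:,:2]-c)@R; fb=fb[fb[:,0]>-.03]; print("components >28mm", len(fb), np.round(fb[:40:4],3))
for uv in [(363,258),(365,232),(452,248)]: print(np.round(w(p,uv[0]/s,uv[1]/s),3))
save(p,"w2.png",(200,120,300,200),6)
```

```text
[[ 0.443  0.034]
 [ 0.486 -0.104]
 [ 0.673 -0.046]
 [ 0.632  0.093]]
centre [ 0.55873653 -0.00600434]
yaw 17.316618137408536 stud [ 0.50145606 -0.02386345] pin [ 0.54500077 -0.02914152]
knob n 1277 z [0.09125053 0.09260758] mid [ 0.50575025 -0.033782    0.08983967] [ 0.50476175 -0.03330177  0.09115365]
strap n 590
r max 0.07065623486852328
swing 42.891556351728454
components >28mm 377 [[-0.03   0.046]
 [-0.026  0.05 ]
 [-0.022 -0.029]
 [ 0.075  0.029]
 [ 0.048 -0.012]
 [ 0.077  0.031]
 [ 0.077  0.028]
 [ 0.08   0.033]
 [ 0.079  0.029]
 [ 0.076  0.02 ]]
[ 0.503 -0.025  0.091]
[ 0.486 -0.018  0.082]
[0.54  0.047 0.011]
```

View pics/w2.png

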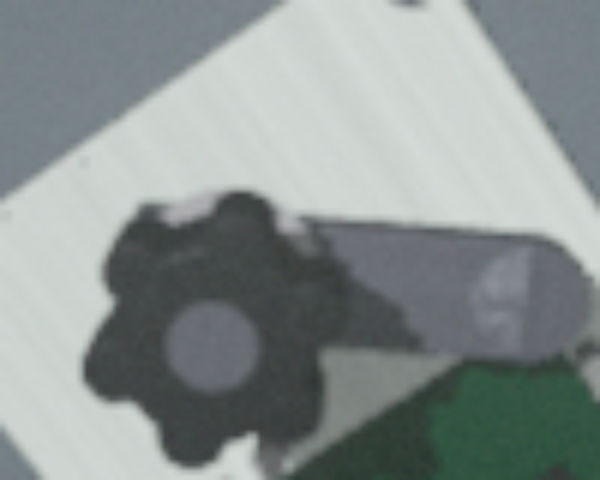

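Run:
```python
from h import *
p=arm.read_camera("wrist")
k=wz(p,235.5,177.8,.092); print("knob",k)
for u,v in [(298.5,170),(290,159.5),(288,180),(286,169.5),(255,156.5),(254,178)]: print(wz(p,u,v,.043))
e=wz(p,286,169.5,.043)-k; print(np.hypot(e[0],e[1]), np.degrees(np.arctan2(e[1],e[0]))-17.3)
```

```text
knob [ 0.50724406 -0.03454031  0.092     ]
[0.53555658 0.03956227 0.043     ]
[0.51847865 0.03278495 0.043     ]
[0.54461709 0.02255049 0.043     ]
[0.52986227 0.02405488 0.043     ]
[ 0.50074292 -0.00941583  0.043     ]
[ 0.52810973 -0.01975051  0.043     ]
0.06280907637573158 51.59301842808411
```

```bash
python3 -m creep '[[0.025,0.05,0.04,0,0,0],[0.025,0.05,0.08,0,0,0],[0.025,0.05,0.12,0,0,0],[0.025,0.05,0.16,0,0,0],[0.025,0.05,0.20,0,0,0],[0.025,0.05,0.225,0,0,0],[0.025,0.05,0.245,0,0,0],[0.025,0.05,0.245,0,0,0]]' 0
python3 - <<'E'
from h import *
s=arm.get_state(); print(s['position'],s['orientation'],s['joints'],s['force'])
from scipy.spatial.transform import Rotation as R
r=R.from_quat(s['orientation']); A=np.array([.506,-.0345])
n=0
for a in [68,62,56,50,44,38,32,26,20,17.3,16.3,15.3,14.3]:
    t=np.radians(a); e=np.array([np.cos(t),np.sin(t)]); q=A+.068*e+.025*np.array([-e[1],e[0]])
    print(a,np.round(r.inv().apply(np.r_[q,.037]-s['position']),3), np.round(68-a,1))
p=arm.read_camera("wrist"); save(p,"w3.png")
E
```

```text
time: 3.6
position: [0.4878, 0.0519, 0.0341]
orientation: [0.156, 0.988, -0.001, -0.003]
force: [-0.6, 0.2, 0.7]
finger_gap: 0.001
[0.487816   0.05188842 0.03409196] [ 1.55579506e-01  9.87819349e-01 -6.57349210e-04 -2.74224709e-03] [-0.1993366   0.68335148  0.0735157   2.06090924 -0.11837132  0.40683643
  1.22513105] [-0.58364613  0.1609609   0.68076677]
68 [-0.024 -0.007 -0.003] 0
62 [-0.031 -0.005 -0.003] 6
56 [-0.039 -0.004 -0.003] 12
50 [-0.046 -0.004 -0.003] 18
44 [-0.054 -0.005 -0.003] 24
38 [-0.061 -0.006 -0.003] 30
32 [-0.069 -0.009 -0.003] 36
26 [-0.076 -0.011 -0.003] 42
20 [-0.082 -0.015 -0.003] 48
17.3 [-0.085 -0.017 -0.003] 50.7
16.3 [-0.086 -0.018 -0.003] 51.7
15.3 [-0.087 -0.018 -0.003] 52.7
14.3 [-0.088 -0.019 -0.003] 53.7
```

View pics/w3.png

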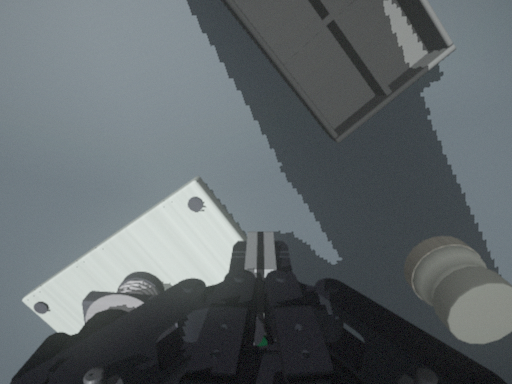

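```bash
python3 -m creep '[[-0.012,-0.004,-0.004,0,0,0],[-0.024,-0.007,-0.004,0,0,0],[-0.031,-0.005,-0.004,0,0,6],[-0.039,-0.004,-0.004,0,0,12],[-0.046,-0.004,-0.004,0,0,18],[-0.054,-0.005,-0.004,0,0,24],[-0.061,-0.006,-0.004,0,0,30],[-0.065,-0.007,-0.004,0,0,33]]'
python3 - <<'E'
from h import *
s=arm.get_state(); print(s['position'],s['orientation'],s['joints'],s['force'])
p=arm.read_camera("scene"); save(p,"s1.png",(180,150,310,270),4)
from scipy.spatial.transform import Rotation as R
r=R.from_quat(s['orientation']); A=np.array([.506,-.0345])
for a in [35,32,26,20,17.3,16.3,15.3,14.3,12.3]:
    t=np.radians(a); e=np.array([np.cos(t),np.sin(t)]); q=A+.068*e+.025*np.array([-e[1],e[0]])
    print(a,np.round(r.inv().apply(np.r_[q,.037]-s['position']),3), np.round(35-a,1))
E
```

```text
time: 4.45
position: [0.5515, 0.0235, 0.0419]
orientation: [0.432, 0.902, 0.001, 0.001]
force: [-1.5, 0.2, 0.8]
finger_gap: 0.001
[0.55145414 0.02347426 0.04191643] [4.32131155e-01 9.01809393e-01 6.04736791e-04 1.45524158e-03] [-0.23199645  0.73279352  0.23508152  1.89768847 -0.30585991  0.54256121
  0.88488363] [-1.45401163  0.20342317  0.82803326]
35 [ 0.004 -0.002  0.005] 0
32 [ 0.    -0.001  0.005] 3
26 [-0.007  0.     0.005] 9
20 [-0.015  0.001  0.005] 15
17.3 [-0.018  0.001  0.005] 17.7
16.3 [-0.02   0.001  0.005] 18.7
15.3 [-0.021  0.001  0.005] 19.7
14.3 [-0.022  0.     0.005] 20.7
12.3 [-0.025  0.     0.005] 22.7
```

View pics/s1.png

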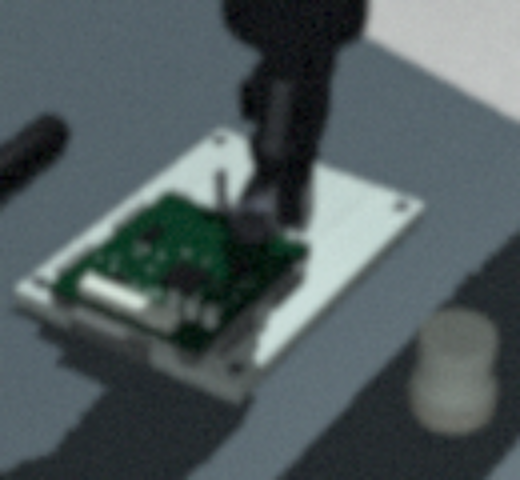

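```bash
python3 -m creep '[[0,0,0.004,0,0,2],[-0.004,0,0.005,0,0,6],[-0.008,0,0.005,0,0,10],[-0.013,0.001,0.005,0,0,14],[-0.017,0.001,0.005,0,0,17],[-0.017,0.001,0.005,0,0,17]]'
python3 -c "
from h import *
s=arm.get_state();print(s['position'],s['force'])"
```

```text
time: 5.1
position: [0.5619, 0.0118, 0.0357]
orientation: [0.559, 0.829, 0.001, 0.001]
force: [-0.1, 1.1, -0.2]
finger_gap: -0.002
[0.56187221 0.01177885 0.0357212 ] [-0.10305492  1.13378621 -0.19644688]
```

```bash
python3 -m creep '[[-0.002,0,0,0,0,0],[-0.002,0,0,0,0,0],[-0.002,0,0,0,0,0]]'; python3 -m creep '[[-0.002,0,0,0,0,0],[-0.002,0,0,0,0,0],[-0.002,0,0,0,0,0]]'
python3 - <<'E'
from h import *
p=arm.read_camera("scene"); save(p,"s2.png",(180,150,310,270),4)
E
```

```text
time: 5.4
position: [0.5617, 0.0102, 0.0354]
orientation: [0.559, 0.829, 0.0, 0.0]
force: [0.3, 0.5, 0.2]
finger_gap: -0.0
time: 5.7
position: [0.5624, 0.0082, 0.0353]
orientation: [0.559, 0.829, -0.0, 0.0]
force: [-0.2, 0.4, 0.8]
finger_gap: 0.003
```

View pics/s2.png

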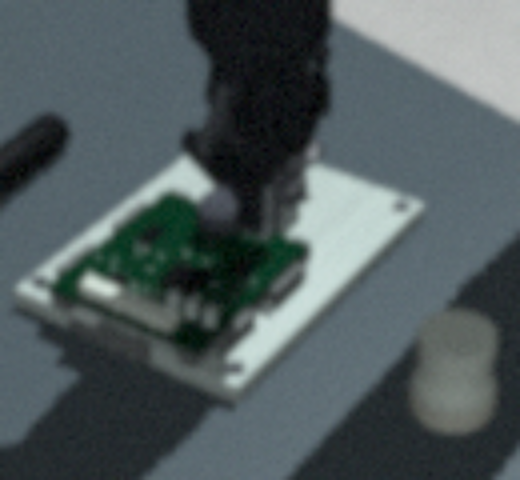

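```bash
for i in 1 2 3; do python3 -m creep '[[-0.002,0,0,0,0,0],[-0.002,0,0,0,0,0],[-0.002,0,0,0,0,0]]' | grep -E "pos|force"; done
```

```text
position: [0.5627, 0.0075, 0.0352]
force: [-0.3, 3.8, 1.3]
position: [0.5629, 0.007, 0.0351]
force: [-2.0, 5.3, 2.2]
position: [0.5631, 0.0066, 0.0349]
force: [-1.5, 7.5, 2.6]
```

```bash
python3 -m creep '[[0.01,0,0,0,0,0],[0.02,0,-0.01,0,0,0],[0.02,0,-0.06,0,0,0],[0.02,0,-0.11,0,0,0],[0.02,0.03,-0.15,0,0,0],[0.02,0.03,-0.18,0,0,0],[0.02,0.03,-0.18,0,0,0]]' 1
python3 - <<'E'
from h import *
s=arm.get_state();print(s['position'],s['orientation'],s['joints'])
p=arm.read_camera("wrist"); save(p,"w4.png",s=1.5)
for t in ["knob_grip","strap_end"]:
    for d in arm.find_in(p,t)[:1]: print(t,d)
E
```

```text
time: 7.35
position: [0.5884, 0.0313, 0.221]
orientation: [0.559, 0.829, 0.003, 0.005]
force: [-0.9, -0.6, 0.3]
finger_gap: 1.002
[0.58836943 0.03127448 0.22104372] [0.55926628 0.82896649 0.00274819 0.00531389] [-0.37267677  0.55512496  0.45303838  1.64175297 -0.27688702  0.99677728
  0.55365368]
strap_end {'box': [151.3, 173.6, 91.0, 32.6], 'p': 0.9}
```

View pics/w4.png

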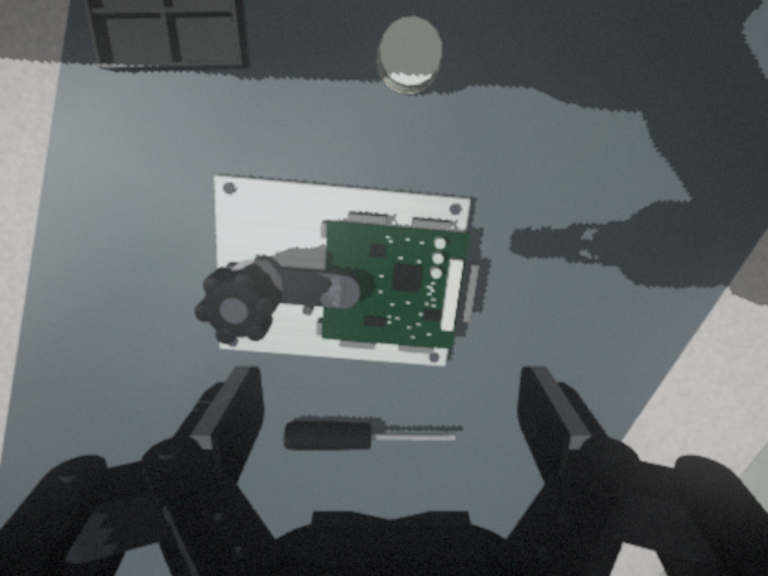

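Run:
```python
from h import *
p=arm.read_camera("wrist"); save(p,"w5.png",(120,165,200,240),8)
k=wz(p,156.7,207.5,.092); print(k)
from scipy.spatial.transform import Rotation as R
s=arm.get_state(); r=R.from_quat(s['orientation'])
print("to TCP above knob", r.inv().apply(np.r_[k[:2],.15]-s['position']), "yaw y", np.degrees(np.arctan2(*r.apply([0,1,0])[1::-1])))
# project lobe rings for phases to check
c=k.copy(); c[2]=.09
for ph in range(0,60,10):
    o=[]
    for i in range(6):
        a=np.radians(ph+60*i); q=p["view"]@np.r_[c+.027*np.array([np.cos(a),np.sin(a),0]),1]
        o.append((round((p["fx"]*q[0]/q[2]+p["cx"]-120)*8),round((p["fy"]*q[1]/q[2]+p["cy"]-165)*8)))
    print(ph,o)
```

```text
[ 0.50256057 -0.03158796  0.092     ]
to TCP above knob [-0.02872809 -0.09875554  0.06448459] yaw y 21.969072928514926
0 [(513, 410), (463, 204), (242, 122), (80, 255), (141, 459), (353, 533)]
10 [(522, 376), (433, 176), (204, 131), (74, 290), (171, 484), (389, 525)]
20 [(523, 341), (399, 153), (169, 146), (74, 326), (204, 505), (423, 512)]
30 [(518, 305), (362, 136), (138, 166), (82, 362), (240, 520), (453, 493)]
40 [(506, 269), (322, 125), (112, 192), (96, 397), (277, 530), (478, 469)]
50 [(488, 235), (282, 120), (93, 222), (116, 429), (315, 535), (499, 442)]
```

View pics/w5.png

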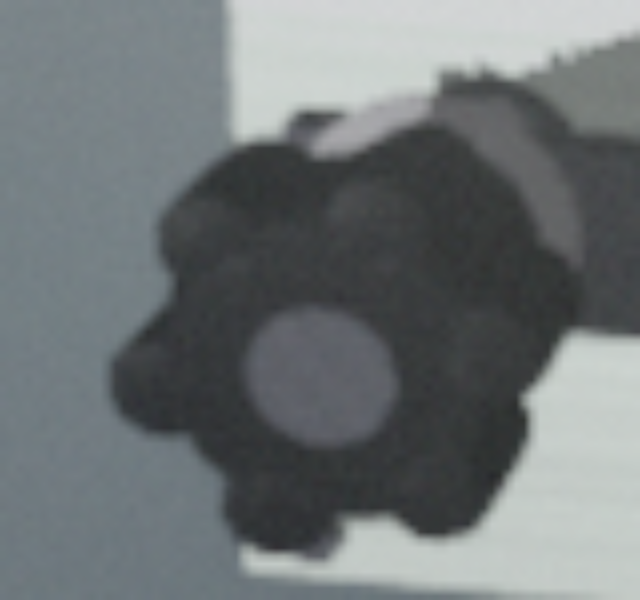

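Run:
```python
from h import *
p=arm.read_camera("wrist")
k=wz(p,160.3,211.7,.0915); print(k, wz(p,160.3,210.6,.0915))
from scipy.spatial.transform import Rotation as R
s=arm.get_state(); r=R.from_quat(s['orientation'])
for z in (.13,): print(r.inv().apply(np.r_[k[:2],z]-s['position']))
```

```text
[ 0.50650917 -0.03429343  0.0915    ] [ 0.50619269 -0.03318128  0.0915    ]
[-0.0328417  -0.09603957  0.08419918]
```

```bash
python3 -m creep '[[-0.012,-0.03,0.0,0,0,7],[-0.022,-0.07,0.03,0,0,15],[-0.033,-0.096,0.06,0,0,22],[-0.033,-0.096,0.084,0,0,22],[-0.033,-0.096,0.084,0,0,22],[-0.033,-0.096,0.084,0,0,22]]' 1
python3 - <<'E'
from h import *
from scipy.spatial.transform import Rotation as R
s=arm.get_state(); r=R.from_quat(s['orientation'])
print(s['joints'],r.as_matrix().round(3)); print(r.inv().apply(np.r_[.5065,-.034,.053]-s['position']))
E
```

```text
time: 8.2
position: [0.5084, -0.0339, 0.1309]
orientation: [0.707, 0.707, -0.001, -0.0]
force: [0.0, 0.8, -0.4]
finger_gap: 0.998
[-0.30636339  0.57795826  0.49822844  1.9529209  -0.41031567  0.7122839
  0.44055836] [[-0.001  1.    -0.001]
 [ 1.     0.001 -0.   ]
 [-0.    -0.001 -1.   ]]
[-0.00010767 -0.0017692   0.07793084]
```

```bash
python3 -m creep '[[0,-0.001,0.03,0,0,0],[0,-0.001,0.06,0,0,0],[0,-0.001,0.076,0,0,0],[0,-0.001,0.076,0,0,0]]' 1; python3 -m creep '[[0,0,0,0,0,0],[0,0,0,0,0,0],[0,0,0,0,0,0],[0,0,0,0,0,0],[0,0,0,0,0,0],[0,0,0,0,0,0]]' 0.6
python3 - <<'E'
from h import *
s=arm.get_state();print(s['position'],s['wrist_torque'],s['force'])
p=arm.read_camera("side"); save(p,"d1.png",(220,170,340,270),5)
E
```

```text
time: 8.6
position: [0.5074, -0.0333, 0.0544]
orientation: [0.706, 0.708, -0.0, -0.001]
force: [0.6, -0.2, -0.1]
finger_gap: 1.0
time: 9.2
position: [0.5075, -0.034, 0.0556]
orientation: [0.707, 0.707, 0.0, 0.0]
force: [-0.4, 0.0, -0.0]
finger_gap: 0.597
[ 0.50752677 -0.03400603  0.05555608] [-0.01502943  0.00893985  0.04687214] [-0.43574855  0.02479102 -0.00209848]
```

View pics/d1.png

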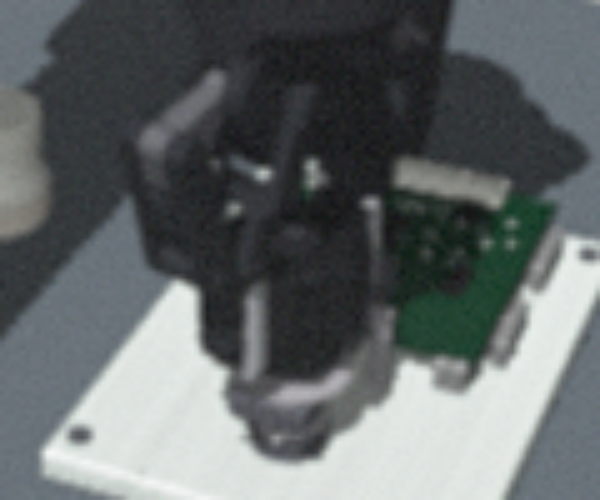

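```bash
cat > k.py <<'E'
from h import *
s=arm.get_state();print("pos",s['position'].round(4),"tau",s['wrist_torque'].round(3),"F",s['force'].round(1),"j7",s['joints'][6].round(3))
for c in ("scene","side","wrist"):
    p=arm.read_camera(c); z=p["range_z"]; v,u=np.mgrid[:384,:512]
    P=(np.stack([(u-p["cx"])/p["fx"]*z,(v-p["cy"])/p["fy"]*z,z,np.ones_like(z)],-1)@np.linalg.inv(p["view"]).T)[...,:3]
    m=(z>0)&(np.hypot(P[...,0]-.5065,P[...,1]+.034)<.014)&(P[...,2]<.115)&(P[...,2]>.06)
    if m.sum(): print(c,m.sum(),np.percentile(P[m][:,2],[25,50,75,90]).round(4))
E
python3 k.py; python3 -m creep '[[0,0,0,0,0,-5],[0,0,0,0,0,-10],[0,0,0,0,0,-15],[0,0,0,0,0,-20],[0,0,0,0,0,-25],[0,0,0,0,0,-30],[0,0,0,0,0,-35],[0,0,0,0,0,-40]]' 0.592; python3 k.py
```

```text
pos [ 0.5074 -0.034   0.0555] tau [-0.013 -0.003 -0.051] F [-1.   0.1 -0.4] j7 0.524
scene 55 [0.0908 0.0916 0.092  0.0924]
side 93 [0.0923 0.0928 0.0934 0.0939]
wrist 2895 [0.0913 0.0917 0.0922 0.0925]
time: 10.2
position: [0.5066, -0.0345, 0.0553]
orientation: [0.421, 0.907, -0.0, -0.001]
force: [-0.8, -0.7, 1.4]
finger_gap: 0.587
pos [ 0.5066 -0.0345  0.0553] tau [-0.198  0.234 -0.028] F [-0.8 -0.7  1.4] j7 0.995
scene 11 [0.093  0.0932 0.0933 0.0938]
side 13 [0.0944 0.0946 0.0949 0.0952]
wrist 2856 [0.0931 0.0935 0.0939 0.0943]
```

```bash
python3 -m creep '[[0,0,0,0,0,-5],[0,0,0,0,0,-10],[0,0,0,0,0,-15],[0,0,0,0,0,-20],[0,0,0,0,0,-25]]'; python3 k.py;  python3 -m creep '[[0,0,0,0,0,-5],[0,0,0,0,0,-10],[0,0,0,0,0,-15]]'; python3 k.py
```

```text
time: 10.85
position: [0.5068, -0.0344, 0.0554]
orientation: [0.216, 0.976, -0.0, -0.0]
force: [-0.6, -0.4, 4.2]
finger_gap: 0.597
pos [ 0.5068 -0.0344  0.0554] tau [-0.186  0.293 -0.031] F [-0.6 -0.4  4.2] j7 1.28
scene 13 [0.0932 0.0938 0.0943 0.0944]
side 81 [0.0951 0.0953 0.0957 0.0962]
wrist 2886 [0.0941 0.0945 0.0949 0.0953]
time: 11.3
position: [0.5072, -0.0344, 0.0553]
orientation: [0.087, 0.996, -0.0, -0.0]
force: [-0.6, -1.0, 1.9]
finger_gap: 0.59
pos [ 0.5072 -0.0344  0.0553] tau [-0.268  0.233 -0.052] F [-0.6 -1.   1.9] j7 1.45
scene 33 [0.0949 0.0953 0.0956 0.0962]
side 114 [0.0956 0.096  0.0965 0.0969]
wrist 2939 [0.0947 0.0951 0.0955 0.0959]
```

```bash
for i in 1 2; do python3 -m creep '[[0,0,0,0,0,-4],[0,0,0,0,0,-8],[0,0,0,0,0,-10],[0,0,0,0,0,-10]]' |grep orie; python3 k.py; done
```

```text
orientation: [0.001, 1.0, -0.0, 0.0]
pos [ 0.5074 -0.0343  0.0554] tau [-0.31   0.145 -0.012] F [ 0.  -1.3  1.9] j7 1.563
scene 41 [0.0947 0.0953 0.0961 0.0967]
side 128 [0.0959 0.0964 0.0969 0.0972]
wrist 2941 [0.0951 0.0955 0.0959 0.0963]
orientation: [-0.087, 0.996, 0.0, 0.0]
pos [ 0.5074 -0.034   0.0553] tau [-0.35   0.131 -0.056] F [-1.  -1.1  2.3] j7 1.678
scene 56 [0.0946 0.0952 0.0958 0.0963]
side 130 [0.0961 0.0966 0.097  0.0975]
wrist 2942 [0.0953 0.0957 0.0961 0.0965]
```

```bash
python3 -m creep '[[0,0,0,0,0,0],[0,0,0,0,0,0],[0,0,0,0,0,0]]' 0.66; python3 k.py
python3 - <<'E'
from h import *
p=arm.read_camera("wrist"); save(p,"w6.png")
E
```

```text
time: 12.85
position: [0.5074, -0.0335, 0.0551]
orientation: [-0.088, 0.996, 0.0, -0.0]
force: [-0.6, -0.1, -0.0]
finger_gap: 0.658
pos [ 0.5074 -0.0335  0.0551] tau [ 0.026 -0.017 -0.047] F [-0.6 -0.1 -0. ] j7 1.678
scene 54 [0.0951 0.0955 0.0962 0.0966]
side 129 [0.0965 0.0968 0.0971 0.0976]
wrist 2999 [0.0955 0.0959 0.0963 0.0967]
```

View pics/w6.png

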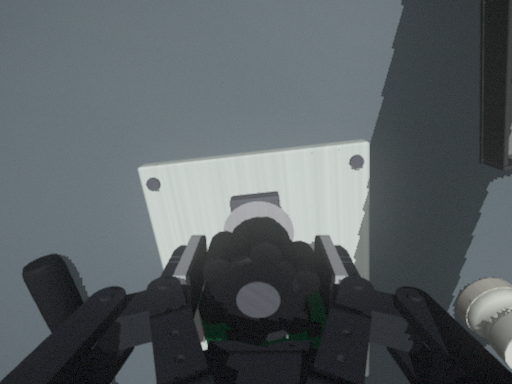

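```bash
python3 -m creep '[[0,0,0,0,0,0],[0,0,0,0,0,-4],[0,0,0,0,0,-8],[0,0,0,0,0,-8]]' 0.6|grep gap; python3 k.py;  python3 -m creep '[[0,0,0,0,0,-4],[0,0,0,0,0,-6],[0,0,0,0,0,-6]]' |grep gap; python3 k.py
```

```text
finger_gap: 0.6
pos [ 0.5074 -0.0343  0.0553] tau [-0.099 -0.01  -0.003] F [-1.  -0.3 -0.2] j7 1.77
scene 63 [0.0952 0.0957 0.0962 0.0966]
side 133 [0.0963 0.0968 0.0973 0.0977]
wrist 2994 [0.0955 0.096  0.0964 0.0968]
finger_gap: 0.598
pos [ 0.5073 -0.034   0.0553] tau [-0.043 -0.027  0.014] F [ 0.5 -0.4  0.1] j7 1.839
scene 59 [0.0882 0.0891 0.0898 0.0901]
side 135 [0.0896 0.0901 0.0906 0.0911]
wrist 2781 [0.0888 0.0892 0.0896 0.09  ]
```

```bash
python3 -m creep '[[0,0,0,0,0,8],[0,0,0,0,0,16],[0,0,0,0,0,24],[0,0,0,0,0,32],[0,0,0.001,0,0,40],[0,0,0.001,0,0,48],[0,0,0.002,0,0,56],[0,0,0.002,0,0,64]]'|grep gap; python3 k.py;  python3 -m creep '[[0,0,0,0,0,8],[0,0,0,0,0,16],[0,0,0.001,0,0,24],[0,0,0.001,0,0,32],[0,0,0.002,0,0,36],[0,0,0.002,0,0,36]]'|grep gap; python3 k.py
```

```text
finger_gap: 0.6
pos [ 0.5072 -0.0339  0.0532] tau [-0.088  0.08   0.012] F [-0.3 -0.3 -0.5] j7 1.104
scene 2 [0.0857 0.0858 0.0859 0.086 ]
side 29 [0.0867 0.0872 0.0874 0.0878]
wrist 2767 [0.0859 0.0863 0.0868 0.0872]
finger_gap: 0.602
pos [ 0.5072 -0.034   0.0512] tau [-0.002  0.06   0.007] F [-0.5 -0.6  0.3] j7 0.696
scene 46 [0.0852 0.0858 0.0863 0.0871]
side 56 [0.0867 0.0872 0.0877 0.0882]
wrist 2819 [0.0857 0.0861 0.0865 0.0869]
```

Run:
```python
from h import *
p=arm.read_camera("wrist"); save(p,"w7.png",(130,200,390,384),3)
```

```text
(no output)
```

View pics/w7.png

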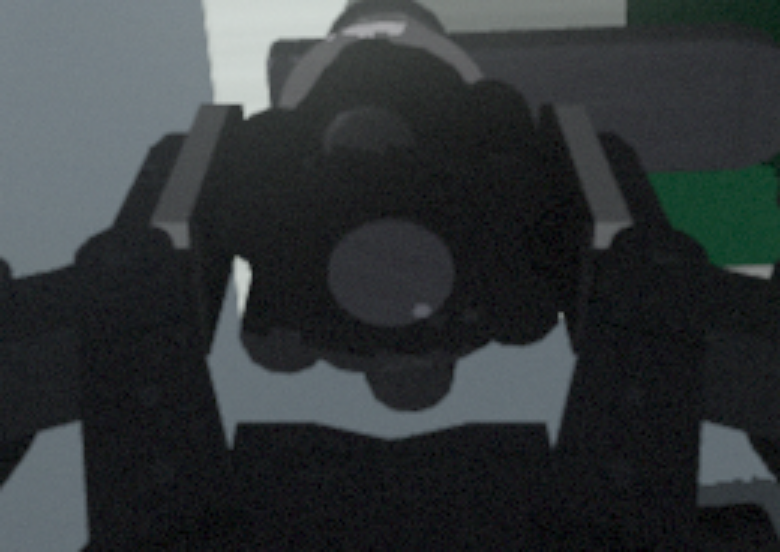

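```bash
python3 -m creep '[[0,0,0,0,0,0],[0,0,0,0,0,0],[0,0,0,0,0,0]]' 0.58|grep gap; python3 k.py;  python3 -m creep '[[0,0,0,0,0,5],[0,0,0,0,0,10],[0,0,0,0,0,15],[0,0,0.001,0,0,20],[0,0,0.001,0,0,20]]'|grep gap; python3 k.py
```

```text
finger_gap: 0.585
pos [ 0.5072 -0.034   0.0514] tau [0.009 0.12  0.005] F [-0.4 -0.5  1.6] j7 0.695
scene 46 [0.0851 0.086  0.0866 0.0872]
side 59 [0.0866 0.087  0.0873 0.0881]
wrist 2804 [0.0855 0.0859 0.0864 0.0868]
finger_gap: 0.587
pos [ 0.5075 -0.0342  0.0503] tau [-0.043  0.076  0.013] F [ 0.4 -0.5  1.6] j7 0.46
scene 63 [0.0841 0.0847 0.0852 0.0859]
side 110 [0.0855 0.086  0.0865 0.087 ]
wrist 2799 [0.0845 0.0849 0.0853 0.0858]
```

```bash
cat > t.py <<'E'
from h import *
T=[]
for i in range(6):
    p=arm.read_camera("wrist"); s=arm.get_state(); T.append((s['wrist_torque'][2],s['tau'][6],s['force'][2]))
print("wristz,tau7,Fz",np.mean(T,0).round(4),np.std(T,0).round(3), "j7",s['joints'][6].round(3),"gap",s['finger_gap'])
z=p["range_z"]; v,u=np.mgrid[:384,:512]
P=(np.stack([(u-p["cx"])/p["fx"]*z,(v-p["cy"])/p["fy"]*z,z,np.ones_like(z)],-1)@np.linalg.inv(p["view"]).T)[...,:3]
m=(z>0)&(np.hypot(P[...,0]-.5065,P[...,1]+.034)<.014)&(P[...,2]<.115)&(P[...,2]>.06)
a=np.radians(17.3); e=np.array([np.cos(a),np.sin(a)]); d=P[...,:2]-[.5065,-.034]; l=d@e; n=d@[-e[1],e[0]]
print("knob",np.median(P[m][:,2]).round(5),[(r,k.sum(),np.median(P[k][:,2]).round(5)) for r in (.05,.06,.07) for k in [(z>0)&(abs(l-r)<.005)&(abs(n)<.009)&(P[...,2]<.05)&(P[...,2]>.03)] if k.sum()>5])
E
python3 t.py; python3 -m creep '[[0,0,0,0,0,5],[0,0,0,0,0,10],[0,0,0,0,0,10]]'|grep gap; python3 t.py;python3 -m creep '[[0,0,0,0,0,5],[0,0,0.001,0,0,10],[0,0,0.001,0,0,10]]'|grep gap; python3 t.py
```

```text
wristz,tau7,Fz [ 0.0219 -0.0105  0.9762] [0.017 0.009 0.289] j7 0.46 gap 0.5887579497083272
knob 0.08501 [(0.05, np.int64(559), np.float64(0.04073)), (0.06, np.int64(560), np.float64(0.04073)), (0.07, np.int64(580), np.float64(0.04078))]
finger_gap: 0.589
wristz,tau7,Fz [-3.000e-04 -4.000e-03  9.545e-01] [0.023 0.019 0.438] j7 0.339 gap 0.5884360767270996
knob 0.08493 [(0.05, np.int64(577), np.float64(0.04067)), (0.06, np.int64(598), np.float64(0.04064)), (0.07, np.int64(621), np.float64(0.04065))]
finger_gap: 0.584
wristz,tau7,Fz [-8.0000e-03  7.0000e-04  3.3488e+00] [0.045 0.018 0.367] j7 0.218 gap 0.5831265356013151
knob 0.08407 [(0.05, np.int64(604), np.float64(0.03981)), (0.06, np.int64(630), np.float64(0.03986)), (0.07, np.int64(659), np.float64(0.03988))]
```

```bash
for i in 1 2; do python3 -m creep '[[0,0,0,0,0,5],[0,0,0,0,0,10],[0,0,0,0,0,10]]'|grep gap; python3 t.py; done
```

```text
finger_gap: 0.589
wristz,tau7,Fz [-0.0222  0.0045  3.3847] [0.033 0.019 0.458] j7 0.094 gap 0.5937571636248212
knob 0.08397 [(0.05, np.int64(622), np.float64(0.03975)), (0.06, np.int64(655), np.float64(0.03978)), (0.07, np.int64(695), np.float64(0.0398))]
finger_gap: 0.584
wristz,tau7,Fz [-0.0524  0.0345  2.5484] [0.037 0.019 0.35 ] j7 -0.034 gap 0.5825393670930908
knob 0.08381 [(0.05, np.int64(645), np.float64(0.03951)), (0.06, np.int64(678), np.float64(0.03961)), (0.07, np.int64(722), np.float64(0.03961))]
```

```bash
python3 -m creep '[[0,0,0,0,0,0],[0,0,0,0,0,0],[0,0,0,0,0,0],[0,0,0,0,0,0]]' 0.5; python3 t.py;  python3 -m creep '[[0,0,0,0,0,4],[0,0,0,0,0,8],[0,0,0,0,0,8]]'|grep gap; python3 t.py
```

```text
time: 20.0
position: [0.507, -0.0343, 0.0494]
orientation: [0.927, 0.375, -0.0, 0.0]
force: [-2.4, -2.0, 3.8]
finger_gap: 0.581
wristz,tau7,Fz [ 0.0215 -0.0459  4.6747] [0.035 0.001 0.313] j7 -0.034 gap 0.5770312517458435
knob 0.08378 [(0.05, np.int64(643), np.float64(0.03946)), (0.06, np.int64(683), np.float64(0.03949)), (0.07, np.int64(722), np.float64(0.03956))]
finger_gap: 0.575
wristz,tau7,Fz [-0.085   0.0701  2.2267] [0.031 0.01  0.688] j7 -0.137 gap 0.5768553486282182
knob 0.08351 [(0.05, np.int64(650), np.float64(0.03925)), (0.06, np.int64(700), np.float64(0.03925)), (0.07, np.int64(735), np.float64(0.03925))]
```

```bash
python3 -m creep '[[0,0,0,0,0,4],[0,0,0,0,0,8],[0,0,0,0,0,8]]'|grep gap; python3 t.py
```

```text
finger_gap: 0.582
wristz,tau7,Fz [-0.0478  0.038  -2.9437] [0.038 0.01  1.356] j7 -0.243 gap 0.5797774492049032
knob 0.08321 [(0.05, np.int64(663), np.float64(0.03895)), (0.06, np.int64(698), np.float64(0.03895)), (0.07, np.int64(754), np.float64(0.03894))]
```

```bash
python3 -m creep '[[0,0,0.0005,0,0,4],[0,0,0.0005,0,0,8],[0,0,0.0005,0,0,8]]'|grep gap; python3 t.py
```

```text
finger_gap: 0.581
wristz,tau7,Fz [ 0.0259 -0.0252 -1.9027] [0.03  0.009 0.634] j7 -0.349 gap 0.5787421379379247
knob 0.08292 [(0.05, np.int64(665), np.float64(0.03867)), (0.06, np.int64(707), np.float64(0.03867)), (0.07, np.int64(755), np.float64(0.03871))]
```

```bash
cat > b.py <<'E'
from h import *
p=arm.read_camera("wrist"); z=p["range_z"]; v,u=np.mgrid[:384,:512]
P=(np.stack([(u-p["cx"])/p["fx"]*z,(v-p["cy"])/p["fy"]*z,z,np.ones_like(z)],-1)@np.linalg.inv(p["view"]).T)[...,:3]
a=np.radians(17.3); e=np.array([np.cos(a),np.sin(a)]); d=P[...,:2]-[.5065,-.034]; l=d@e; n=d@[-e[1],e[0]]
for nm,k in [("board",(l>.06)&(l<.13)&(abs(n)>.02)&(abs(n)<.045)&(P[...,2]>.018)&(P[...,2]<.03)),("plate",(l>-.035)&(l<.03)&(abs(n)>.04)&(abs(n)<.07)&(P[...,2]>.005)&(P[...,2]<.02))]:
    k&=z>0
    if k.sum()>20: print(nm,k.sum(),np.median(P[k][:,2]).round(5))
s=arm.get_state(); print(s['wrist_torque'].round(3),s['force'].round(2),s['tau'][6])
E
python3 b.py
```

```text
board 12483 0.02394
plate 7124 0.01079
[-0.842  0.476  0.01 ] [-3.54 -3.65 -1.87] -0.020952887716703117
```

```bash
python3 -m creep '[[0,0,0.0005,0,0,4],[0,0,0.0005,0,0,8],[0,0,0.0005,0,0,12],[0,0,0.0005,0,0,12]]'|grep gap; python3 t.py; python3 b.py
```

```text
finger_gap: 0.582
wristz,tau7,Fz [ 0.1336 -0.1183 -1.8726] [0.019 0.009 0.379] j7 -0.511 gap 0.5806099697455784
knob 0.08244 [(0.05, np.int64(659), np.float64(0.03815)), (0.06, np.int64(704), np.float64(0.03824)), (0.07, np.int64(749), np.float64(0.03814))]
board 12784 0.02395
plate 6977 0.01077
[-0.801  0.397  0.087] [-3.47 -3.72 -1.82] -0.1142864883877337
```

```bash
python3 -m creep '[[0,0,0,0,0,0],[0,0,0,0,0,0],[0,0,0,0,0,0],[0,0,0,0,0,0]]' 1|grep gap; python3 t.py; python3 -m creep '[[0,0,-0.02,0,0,0],[0,0,-0.05,0,0,0],[0,0,-0.10,0,0,0],[0,0,-0.14,0,0,0],[0,0,-0.14,0,0,0],[0,0,-0.14,0,0,0]]'; python3 t.py
python3 - <<'E'
from h import *
p=arm.read_camera("wrist"); save(p,"w8.png",s=1.5)
E
```

```text
finger_gap: 0.999
wristz,tau7,Fz [-0.0104  0.0003 -0.1723] [0.022 0.    0.485] j7 -0.512 gap 1.0027357940338641
knob 0.08243 [(0.05, np.int64(659), np.float64(0.03817)), (0.06, np.int64(698), np.float64(0.03817)), (0.07, np.int64(737), np.float64(0.03823))]
time: 24.2
position: [0.5075, -0.0338, 0.1889]
orientation: [0.998, 0.07, 0.001, -0.0]
force: [0.1, 0.4, -0.1]
finger_gap: 0.997
wristz,tau7,Fz [ 3.200e-03  3.000e-04 -4.322e-01] [0.033 0.001 0.762] j7 -0.725 gap 0.9975648969852537
knob 0.08233 [(0.05, np.int64(201), np.float64(0.03798)), (0.06, np.int64(205), np.float64(0.03799)), (0.07, np.int64(212), np.float64(0.03818))]
```

View pics/w8.png

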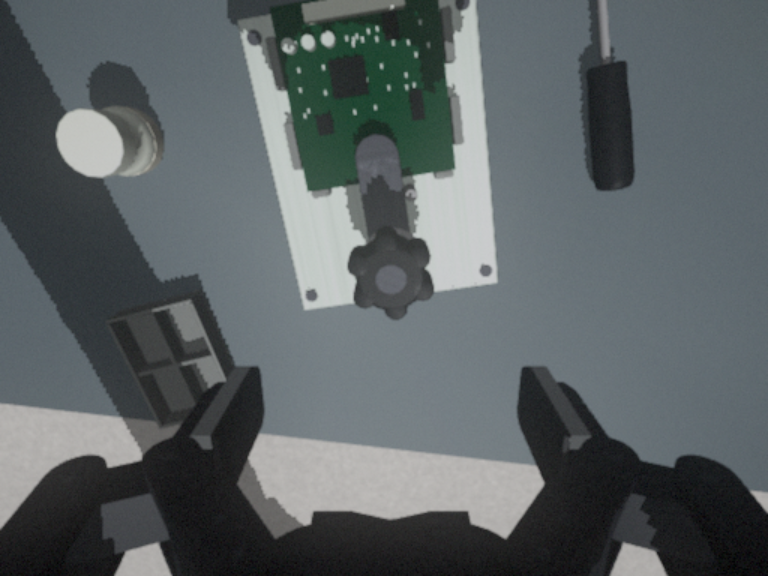

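The strap (tip at about (377,150)) lies along the fixture over the board and against the pin at about (410,193). The knob at (390,278) stayed at its height after release, and the jar, tray and screwdriver stand clear. I'm handing in.

```bash
python3 -c "
from h import *
print(arm.finish_job())"
```

```text
the job is handed in; nothing more can be done
None
```

The board is clamped, and I handed the job in at about 24.5 s of the 69 s allowed.

**What I did**
- **Strap:** I swung it home with shut fingers until the stop pin pushed back with about 7 N.
- **Starting the thread:** I turned the loosely caged knob back about 114° of tool turn. It climbed 4 mm, then dropped about 7 mm.
- **Tightening:** I turned the knob forward about 196° of tool turn, the last 30° or so with a firm grip.
- **Release:** I let go and backed off 14 cm.

**Last checks**
- **Torque:** just before release the twist left in the fingers was about 0.13 Nm, which suggests roughly 15–20 N on the board.
- **Height:** from the strap's height I estimated about 10–20 N, allowing for a camera height error of about 1 mm. Both estimates are inside the 5–35 N band.
- **After release:** knob and strap heights stayed the same within about 0.2 mm. The last picture shows the strap at the pin over the board, and the jar, tray and screwdriver standing clear. I did not measure the bystanders' positions again.

**What disagreed**
- The wrist torque was noisy. In earlier firm-grip steps it changed sign, so only the final reading was clear.
- Partway through the forward turn the knob barely descended over 36° of tool turn. A picture showed it lagging about 10° in the loose cage, so I tightened the cage and went on. A slip of one lobe there cannot be ruled out.

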